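# Show the gearbox sight glass to the bench camera with an inspection mirror

## Robot

A 6-joint arm with a two-finger parallel gripper is mounted at the origin on a cart in front of the work surface, level with it; the furniture and walls round the work are solid. World frame = base frame: x ahead of the robot, y to its left, z up, the work surface at z = 0. Lengths are in m, angles in rad, forces in N, time in s.
With the tool pointing down it reaches from about 0.375 to 0.9 m from the base axis. Payload 3.1 kg.
Tool frame: the origin (TCP) lies midway between the tips of the shut fingers; the grasp point (between the pads) lies robot.grip_depth behind it (robot.grip_depth is the distance from the TCP to the grasp point, in m); z points along the fingers, y is the line along which they close (so a half turn about z gives the same grasp; the last joint's range is limited). The gripper opens to 87 mm and grips with 3 to 60 N. Pads are 19 mm wide; open, the fingers measure 117 mm over their backs; the gripper's body (75 mm by 190 mm) begins 51 mm behind the grasp point.
Start: joints at [1.111, 0.527, 1.433, -0, 1.181, -0.178], TCP at [0.173, 0.601, 0.223] pointing down, gripper open.
Joint ranges: [-3.08, 3.08], [-0.75, 2.2], [0.22, 2.44], [-1.43, 4.57], [0, 2.65], [-2.85, 2.85]. Speed limits (rad/s): [2.79, 2.79, 3.14, 3.14, 3.14, 3.14].

## Interface

Orientations are given as a unit quaternion [x, y, z, w].
In Python, from rig import robot, cam, workorder gives the robot as it stands (robot), with the cameras (cam) and the job (workorder).
- The arm moves only by the tool nudge_tcp, called after "Emit:" as name(argument=value, ...) on one line, values as JSON. Schema: {"type":"object","properties":{"rows":{"type":"array","items":{"type":"array","items":{"type":"number"},"minItems":4,"maxItems":4},"minItems":1,"maxItems":20},"finger_gap":{"type":"number"},"grip_force":{"type":"number"},"only":{"type":"string"},"quiet":{"type":"boolean"},"lines":{"type":"string"}},"required":["rows"],"additionalProperties":false}. rows is a list of rows, 1 to 20 of them, each of 4 numbers: dx, dy, dz in m, then a turn about the tool's z in rad; each row shifts and turns the commanded pose from where the row before left it, along the tool's axes as they then stand; what a row does not reach is not made up. A row lasts 1/12 s, in which the tool goes at most 0.0417 m and 0.125 rad, less where a joint would pass 70% of its speed; a pose out of reach is approached as far as the arm can. finger_gap is the finger opening in m, set as the call begins (left out keeps the last). The fingers move at their own pace and stop on an object; grip_force is the grip in N (left out, the last holds). Time passes only in rows, so rows that do not move let the fingers close. The tool returns the time, the measured TCP pose, the force, the opening and the grip force at its end. only (a regular expression) keeps the lines of the reply that match it, lines (a string "A,B") keeps lines A to B, and quiet returns only ok. Input that does not fit is refused with a message, and nothing moves.
- robot.get_obs(): the state, without advancing time (a new reading comes with each control period).
- cam.camera(name): name is "side" or "top"; returns a dict with "img" (400x640x3 uint8, red, green, blue), "fx", "fy", "cx", "cy" (pixels), "xyz" and "attitude" of the camera in the world. Camera axes: x right, y down, z forward; pixel columns grow to the right and rows downward; lengths in m; the calibration is good to about 2 mm. A picture is of the moment at which its call begins. There is no depth.
- workorder.hand_in(): hands the job in; it is judged then, once.
The state is a dict: "time": time; "q": joint angles; "joint_velocities": joint speeds; "joint_torque": joint torques, N m; "position": TCP position; "tool_rot": TCP orientation; "ft_force": force on the tool from outside, world axes, zero at the start; "moment": the same for the moment, N m; "grip_width": finger opening in m; "grip_force": force on a finger pad.
Only numpy, scipy, OpenCV 4.12 (cv2) and the standard library are available. Lean on these libraries where they do the work, as an engineer would, in place of code of your own. Each camera call takes 0.05 s, during which the arm holds its last target. There are 200 camera calls.

## Task

The bench camera on the inspection stand cannot see the oil sight glass on the front of the gearbox below it. Swing the latch lever of the wooden case clear of the lid, open the lid until it rests back past upright, and take the inspection mirror out; then hold the mirror in front of the sight glass, on the camera's line of sight and within its sharp range, angled so that the camera sees the sight glass reflected in the middle of the mirror. Finish while still holding it there, steady and clear of stand, case and bench, with the other tools left where they lie.

Things in the scene. Friction and masses are not known exactly. Their poses are not given: they have to be found in the camera images.
- stand: fixed inspection stand: steel base plate 210x200x14 mm carrying a grey cast gearbox (108x118x150 mm, front face 8 mm behind the origin), behind it a 25 mm column, 384 mm high, and a small camera leaning over the gearbox's front edge. Origin: on the bench straight below the middle of the sight glass; z up, the gearbox's front with the round sight glass faces -x; base plate reaches x = -12 mm
- sight_glass (a point): middle of the round oil sight glass (brass rim 33 mm across, pale disc with a dark line) that sticks out on the gearbox's front face, at (0, 0, 100) mm in the stand's frame; it looks along the stand's -x
- lens (a point): middle of the lens front, at (-25, 0, 281) mm in the stand's frame. Its z axis is the camera's line of sight: down and forward, (-0.423, 0, -0.906) in the stand's frame; it passes 110 mm in front of the sight glass, level with it, 200 mm from the lens. y is level. Sharp from 150 to 250 mm from the lens
- glass_bisector (a point): spot in the air on the line from lens to sight glass, at (-9, 0, 164) mm in the stand's frame (0.645 of the way). A mirror on the line of sight 200 mm from the lens (110 mm from the glass) shows the glass in its middle when the normal drawn from the middle of its face passes through this spot
- case: fixed wooden instrument case with brass fittings, outside 126 (x) x 272 (y) x 80 mm, walls 7 mm, grey-lined floor 20 mm up, lid on top. Origin: middle of its underside; z up; front faces -x. Two notched wooden cradles inside carry the mirror's handle along y at x = 0; they stand at y = -99 and +34 mm (9 mm thick, 46 mm wide in x)
- lid_hinge (a point): middle of the lid's hinge line, on the case's back rim (63, 0, 80) mm; the hinge line runs along the case's y
- lid (a joint): angle of the lid, rad: 0 shut, grows as the front edge rises and swings back, stop at 1.75. Let go below about 1.5 it falls shut, above about 1.65 it rests back on its stop. Lid 128x274x11 mm, 0.25 kg; it cannot rise while the latch lever lies over it
- lid_knob (a point): point to grip on the upright brass knob of the lid (17 mm thick, 34 mm high; this point 24 mm above the lid's top), in the middle near the front edge, 108 mm in front of the hinge line and 35 mm above it when shut
- latch (a joint): angle of the flat steel latch lever, rad: 0 lies across the lid's front edge, pointing to the case's +x (locked); grows as it swings level, clockwise from above, up to 1.75, pointing a little past the case's -y along the front. Starts at 0 to 0.35; clear of the lid above 1.45. Stays where it is left; about 1 N at its knob moves it
- latch_pivot (a point): the lever's upright pivot, in front of the case's front wall at (-80, -82) mm in the case's frame, 93 mm up (underside of the lever)
- latch_knob (a point): middle of the upright steel knob (13 mm thick, 30 mm high, standing 98 to 128 mm above the bench) on the lever, 37 mm from the pivot
- mirror: loose inspection mirror, 0.11 to 0.17 kg: square rubber handle 16x16 mm, 96 mm long, then a thin steel stem and a rectangular mirror head on a stiff swivel. Origin: middle of the rubber handle, on its axis; +x runs to the head; z up as it lies in the shut case, 52 mm above the bench, handle along the case's y near x = 0, y = -58 mm, head towards the case's +y
- head (a joint): angle of the mirror head on its swivel, rad. The swivel's axis is the mirror body's y, 145 mm ahead of the origin on the handle's axis. At q the face's normal is (sin q, 0, cos q) in the mirror body's frame: it looks up and ahead. Starts at 0.78 to 1.22; stiff (0.25 N m), stays as set and need not be turned
- mirror_face (a point): middle of the reflecting face (49 mm by 57 mm, the 57 mm along y; steel backing 52x60 mm), 9 mm in front of the swivel; z is the face's normal, out of the glass, y is the swivel's axis
- handle_butt (a point): middle of the handle's rear end, 52 mm behind the mirror body's origin
- pulley_wheel: bystander: grooved brass pulley wheel lying flat, 67 mm across, 19 mm thick; origin at the centre of its underside
- spanner: bystander: double open-ended spanner, 167 mm long, 7 mm thick; origin at the centre of its underside
- square_nut: bystander: square nut, 33x33x14 mm; origin at the centre of its underside
- coach_bolt_1: bystander: coach bolt with a square nut, 60 mm long; origin at the centre of its underside
- washer_big: bystander: thick iron washer, 45 mm across, 8 mm thick; origin at the centre of its underside
- pincers: bystander: small rusted pincers, 151 mm long; origin at the centre of its underside
- channel_iron_1: bystander: short U-channel offcut, 34x89x27 mm; origin at the centre of its underside

How it is judged:
On the way, in this order (a step that is already met when the one before it is completed fails the run):
1. the latch lever is swung clear while the lid is still shut (value of joint latch above 1.45 rad and value of joint lid below 0.1 rad), for 0.2 s.
2. the lid rests open past upright (value of joint latch above 1.45 rad and value of joint lid above 1.6 rad and velocity of joint lid below 0.2 rad/s), for 0.3 s.
3. the mirror is lifted out of the case (height (world z) of mirror above 0.11 m and contact force between the fingers and mirror above 1 N and contact force between mirror and case below 0.1 N), for 0.2 s.
At the end, for the whole second after the job is handed in: latch past 1.45 and lid past 1.6 rad; mirror face within 20 mm each way of the line of sight, 150-250 mm from the lens; its normal passes within 16 mm each way of the bisector point; gripped (over 2 N), steady, touching no stand, case or bench (value of joint latch above 1.45 rad and value of joint lid above 1.6 rad and x of mirror_face in the frame of lens between -0.02 and 0.02 m and y of mirror_face in the frame of lens between -0.02 and 0.02 m and z of mirror_face in the frame of lens between 0.15 and 0.25 m and x of glass_bisector in the frame of mirror_face between -0.016 and 0.016 m and y of glass_bisector in the frame of mirror_face between -0.016 and 0.016 m and z of lens in the frame of mirror_face above 0.05 m and z of sight_glass in the frame of mirror_face above 0.03 m and contact force between the fingers and mirror above 2 N and height (world z) of mirror_face above 0.05 m and height (world z) of handle_butt above 0.02 m and height (world z) of mirror above 0.035 m and contact force between mirror and stand below 0.1 N and contact force between mirror and case below 0.1 N and linear speed of mirror below 0.02 m/s and angular speed of mirror below 0.15 rad/s); the arm keeps its last pose, push and grip.
It fails at once if another tool was shoved out of its place (more than 25 mm) (distance of any of pulley_wheel, spanner, square_nut, coach_bolt_1, washer_big, pincers, channel_iron_1 from where it was at the start of the episode above 0.025 m).
It fails at once if the mirror was knocked hard against the stand or the case (over 25 N) (contact force between mirror and stand above 25 N or contact force between mirror and case above 25 N).
It also fails if it takes over 58 s, if anything falls off the work surface, if the arm or the gripper's body presses on something with over 40 N, if the wrist force passes 120 N, or if a joint passes its speed limit or range.

## Working session

There is one attempt and no reset: what is moved stays moved. The work goes in short steps, Python scripts to look and compute and a tool call to move; the robot and the scene stay as the last step left them, time stands still between calls to the robot, and variables do not carry over. Pictures are saved under pics/ and viewed, at most 10 in all, crops included, and the job is handed in when it is done.

```bash
ls; mkdir -p pics; python3 - <<'E'
from rig import robot, cam, workorder
import cv2,json
print(robot.grip_depth, robot.get_obs())
for n in("top","side"):
    c=cam.camera(n); cv2.imwrite(f"pics/{n}0.png",c["img"][:,:,::-1]); print(n,{k:v for k,v in c.items() if k!="img"})
E
```

```text
pics
rig.py
0.0187 {'time': 0.0, 'q': array([ 1.11150810e+00,  5.28472848e-01,  1.43387172e+00, -2.99752500e-05,
        1.18135147e+00, -1.78498884e-01]), 'joint_velocities': array([-6.24705724e-04,  4.82809900e-04,  3.25449953e-04,  6.70410911e-04,
       -1.31392481e-03,  6.84541731e-05]), 'joint_torque': array([ 2.28512454e-04, -4.40047252e+01, -1.76592779e+01,  6.33102749e-02,
        5.83349273e-02, -1.72621135e-04]), 'position': array([0.17285791, 0.59988665, 0.22157723]), 'tool_rot': array([ 1.39928185e-01,  9.90161096e-01, -1.00301102e-03, -3.16560816e-04]), 'ft_force': array([0.70187996, 0.11426555, 0.71980276]), 'moment': array([ 0.01743735,  0.00647045, -0.00222018]), 'grip_force': 0.0, 'grip_width': 0.08703834520177403}
top {'fx': 388.94993367360746, 'fy': 388.94993367360746, 'cx': 320.3725729550451, 'cy': 197.5399247435112, 'xyz': array([0.44768805, 0.06486515, 1.34210786]), 'attitude': array([ 0.70992486, -0.70221561,  0.04582713, -0.02828093])}
side {'fx': 408.2364711773784, 'fy': 408.2364711773784, 'cx': 328.51728850494294, 'cy': 196.66606160328166, 'xyz': array([ 0.06236169, -1.10401949,  0.93793108]), 'attitude': array([ 0.85458035, -0.17119179,  0.10462752, -0.47899778])}
```

View pics/top0.png

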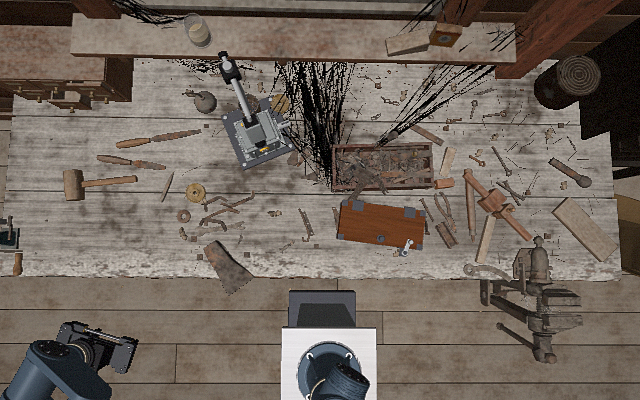

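View pics/side0.png

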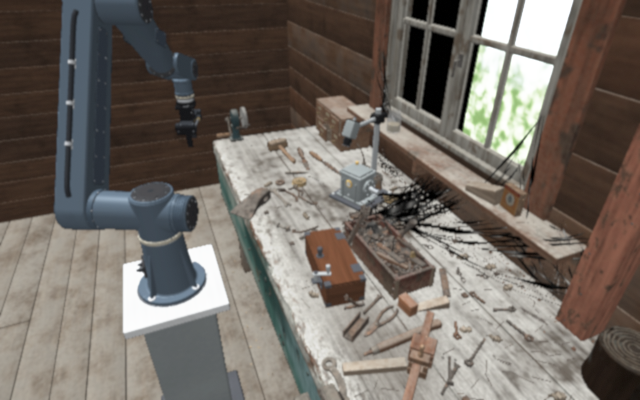

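The top view shows the case at about (380,225) with its latch knob at about (407,246), and the stand at about (255,135). The side view shows the same two. I'll zoom in on both for corner pixels.

```bash
python3 - <<'E'
import cv2,numpy as np
t=cv2.imread("pics/top0.png");s=cv2.imread("pics/side0.png")
def crop(i,x,y,w,h,f):
    o=cv2.resize(i[y:y+h,x:x+w],None,fx=f,fy=f,interpolation=cv2.INTER_CUBIC)
    for k in range(0,w,10): cv2.line(o,(k*f,0),(k*f,12 if (x+k)%50 else 22),(0,255,0),1)
    for k in range(0,h,10): cv2.line(o,(0,k*f),(12 if (y+k)%50 else 22,k*f),(0,255,0),1)
    return o
a=np.hstack([crop(t,330,190,100,75,4),crop(t,210,40,100,75*2,4)[:300]*0+crop(t,215,95,100,75,4)])
b=np.hstack([crop(s,290,220,100,75,4),crop(s,310,140,100,75,4)])
cv2.imwrite("pics/z.png",np.vstack([a,b]))
E
```

```text
(no output)
```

View pics/z.png

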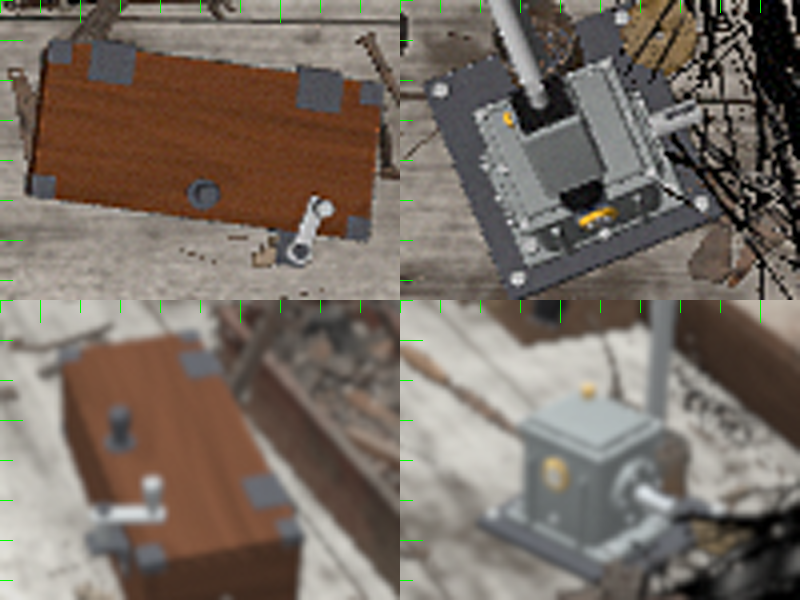

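```bash
cat > h.py <<'E'
import numpy as np
from scipy.spatial.transform import Rotation as R
from scipy.optimize import least_squares
K={"top":(388.95,320.37,197.54,[0.44768805,0.06486515,1.34210786],[0.70992486,-0.70221561,0.04582713,-0.02828093]),
"side":(408.236,328.517,196.666,[0.06236169,-1.10401949,0.93793108],[0.85458035,-0.17119179,0.10462752,-0.47899778])}
def proj(n,p):
    f,cx,cy,o,q=K[n]; v=R.from_quat(q).inv().apply(np.atleast_2d(p)-o); return np.c_[f*v[:,0]/v[:,2]+cx,f*v[:,1]/v[:,2]+cy]
def P(s,l): # planar pose (x,y,yaw) * local
    l=np.atleast_2d(l); c,d=np.cos(s[2]),np.sin(s[2]); return np.c_[s[0]+c*l[:,0]-d*l[:,1],s[1]+d*l[:,0]+c*l[:,1],l[:,2]]
E
cat > fit.py <<'E'
from h import *
C=[("top",(65,137,91),(342.5,200.2)),("top",(-63,137,91),(337,239)),("top",(65,-137,91),(425.7,211.2)),("top",(-63,-137,91),(422.5,250.2)),
("top",(-80,-82,96),(404.8,252.8)),("top",(-45,0,125),(380.7,238)),
("side",(-63,137,91),(305.7,234.2)),("side",(65,137,91),(337.5,228.2)),("side",(65,-137,91),(364.5,275.7)),("side",(-45,0,125),(320,247))]
def res(s,C=C): return np.concatenate([proj(n,P(s,np.array(l)/1000))[0]-px for n,l,px in C])
r=least_squares(res,[0.45,-0.1,0],loss="soft_l1"); case=r.x; print("case",case); print(res(case).reshape(-1,2).round(1).tolist())
a=[("top",(g),p) for g,p in zip([(1,1),(1,-1),(-1,1),(-1,-1)],[(225,117.5),(270.5,99.2),(244.2,164.5),(290.5,145.7)])]
# order: (back,left),(back,right),(front,left),(front,right)
def rs(s):
    L=[(n,(93+u*s[3]*1000,v*s[4]*1000,17),p) for n,(u,v),p in a]+[("side",(-2,0,100),(348.7,183.2)),("top",(-12,100,14),(243,170)),("top",(-12,-100,14),(297.5,148)),("top",(198,100,14),(220.7,115.5))]
    return res(s[:3],L)
r=least_squares(rs,[0.6,0.25,-.4,.09,.085],loss="soft_l1"); print("stand",r.x); print(rs(r.x).reshape(-1,2).round(1).tolist())
def rl(t): return res(case,[(n,(-80+37*np.cos(t[0]),-82-37*np.sin(t[0]),128),p) for n,p in (("top",(410.2,242)),("side",(328,264.5)))])
l=least_squares(rl,[.2]); print("latch",l.x,rl(l.x).round(1))
E
python3 fit.py
```

```text
case [ 0.49272154 -0.16378361 -0.11952738]
[[-0.6, -0.6], [0.0, 0.1], [-0.1, -0.5], [-0.9, -0.1], [-0.3, 0.5], [1.2, 1.0], [-1.6, -1.1], [1.6, -0.7], [2.1, 3.2], [-0.6, 1.4]]
stand [0.73048144 0.21423001 0.41473042 0.09011599 0.08569966]
[[0.2, -0.0], [0.4, -0.1], [0.6, -0.0], [0.3, -0.2], [-0.3, 1.9], [-0.3, 0.1], [-1.2, -0.0], [-0.7, -0.1]]
latch [0.13698104] [-0.4  0.1 -0.4  0.7]
```

The zoom gives lid corners, latch, lid knob and base-plate screws, and the fits close to about 1 px: case (0.493, -0.164, yaw -0.12), stand (0.730, 0.214, yaw 0.415), latch 0.14. Next I'll check the gripper's real shape, because the clearance to the open lid depends on it, and I'll start moving towards the latch.

Emit:
nudge_tcp(rows=[[-0.01,-0.04,0,0],[-0.025,-0.03,0,0],[-0.025,-0.03,0,0],[-0.025,-0.03,0,0],[-0.025,-0.03,0,0],[-0.025,-0.03,0,0],[-0.025,-0.03,0,0],[-0.025,-0.03,0,0],[-0.025,-0.03,0,0],[-0.02,-0.035,0,0],[0,-0.04,0,0],[0,-0.04,0,0],[0,-0.04,0,0]], finger_gap=0.04)

```text
time: 1.18
position: [0.2728, 0.1173, 0.2224]
tool_rot: [0.139, 0.99, -0.0, -0.0]
ft_force: [1.3, -1.1, 0.2]
grip_width: 0.04
grip_force: 0.0
```

```bash
cat >> h.py <<'E'
case=np.array([0.49272,-0.16378,-0.11953]); stand=np.array([0.73048,0.21423,0.41473])
def go(w,tcp=False): # world target of grasp point -> tool axis displacement
    from rig import robot, cam, workorder
    o=robot.get_obs(); r=R.from_quat(o["tool_rot"]); w=np.array(w)+(0 if tcp else r.apply([0,0,0.0187]))
    ya=r.apply([0,1,0]); print("t",round(o["time"],2),"delta tool",r.inv().apply(w-o["position"]).round(4),"tool y angle",round(np.arctan2(ya[1],ya[0]),3),"q",o["q"].round(2),"F",o["ft_force"].round(1))
E
python3 - <<'E'
from h import *
from rig import robot, cam, workorder
import cv2
t=.137; go(P(case,[-.080+.037*np.cos(t),-.082-.037*np.sin(t),.120])[0])
a=cam.camera("top")["img"];b=cam.camera("side")["img"]
p=proj("top",robot.get_obs()["position"])[0].astype(int);s=proj("side",robot.get_obs()["position"])[0].astype(int);print(p,s)
f=lambda i,p:cv2.resize(i[max(p[1]-60,0):p[1]+60,max(p[0]-60,0):p[0]+60],(400,400),interpolation=3)[:,:,::-1]
import numpy as np;cv2.imwrite("pics/g.png",np.hstack([f(a,p),f(b,s)]))
E
```

```text
t 1.18 delta tool [-0.2601 -0.3023  0.1212] tool y angle 1.291 q [ 0.02  0.07  2.17 -0.    0.9  -1.27] F [ 1.3 -1.1  0.2]
[292 301] [241 191]
```

View pics/g.png

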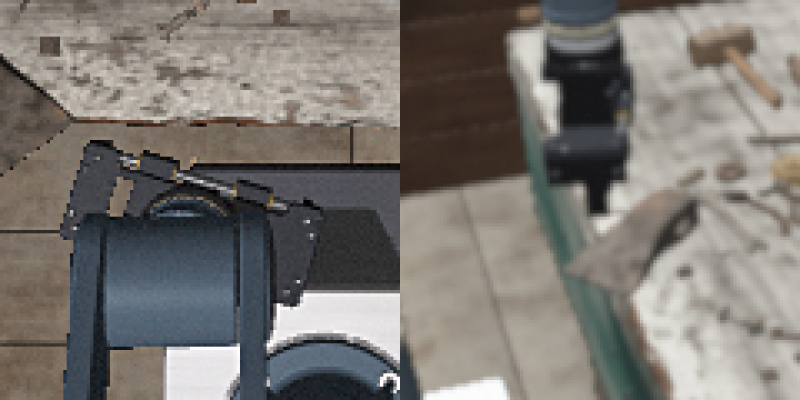

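The gripper body really is about 190 mm wide along the closing direction. Gripping across the handle at x=0 would therefore foul the open lid, so I'll decide on the mirror grasp once the lid is open. First the latch.

Emit:
nudge_tcp(rows=[[-0.025,-0.03,0,0],[-0.025,-0.03,0,0],[-0.025,-0.03,0,0],[-0.025,-0.03,0,0],[-0.025,-0.03,0,0],[-0.025,-0.03,0,0],[-0.025,-0.03,0,0],[-0.025,-0.03,0,0],[-0.03,-0.03,0,0],[-0.03,-0.032,0,0],[0,0,0.035,0],[0,0,0.035,0],[0,0,0,0]], finger_gap=0.04, grip_force=10)

```text
time: 2.37
position: [0.4355, -0.2381, 0.147]
tool_rot: [0.14, 0.99, 0.004, -0.005]
ft_force: [-1.0, 0.6, 0.3]
grip_width: 0.0399
grip_force: 0.0
```

```bash
python3 - <<'E'
from h import *
t=.137; go(P(case,[-.080+.037*np.cos(t),-.082-.037*np.sin(t),.120])[0])
E
```

```text
t 2.37 delta tool [-0.0059 -0.0058  0.0456] tool y angle 1.289 q [-0.73  0.48  1.82  0.    0.86 -2.02] F [-1.   0.6  0.3]
```

Emit:
nudge_tcp(rows=[[-0.006,-0.006,0.02,0],[0,0,0.0255,0],[0,0,0,0]])

```text
time: 2.62
position: [0.4412, -0.2462, 0.1048]
tool_rot: [0.14, 0.99, 0.002, -0.003]
ft_force: [-0.1, 0.2, -0.4]
grip_width: 0.04
grip_force: 0.0
```

Emit:
nudge_tcp(rows=[[0,0,0,0],[0,0,0,0],[0,0,0,0],[0,0,0,0]], finger_gap=0, grip_force=6)

```text
time: 2.95
position: [0.4432, -0.2485, 0.1087]
tool_rot: [0.14, 0.99, -0.001, 0.001]
ft_force: [-0.5, -1.1, 0.3]
grip_width: 0.0209
grip_force: 0.0
```

```bash
python3 - <<'E'
from h import *
from rig import robot, cam, workorder
o=robot.get_obs(); print("grip point in case frame", R.from_euler("z",-case[2]).apply(o["position"]-[case[0],case[1],0]).round(4))
# arc: tool turns with the lever, dy tangential
t=.137; go(P(case,[-.080+.037*np.cos(t),-.082-.037*np.sin(t),.120])[0])
E
```

```text
grip point in case frame [-0.039  -0.0901  0.1087]
t 2.95 delta tool [0.0047 0.0023 0.0074] tool y angle 1.291 q [-0.73  0.55  1.83 -0.    0.76 -2.02] F [-0.5 -1.1  0.3]
```

Emit:
nudge_tcp(rows=[[0.002,0,0.003,0],[0,0,0,0],[0,0,0,0]], finger_gap=0, grip_force=6)

```text
time: 3.2
position: [0.4412, -0.2483, 0.1049]
tool_rot: [0.14, 0.99, -0.001, 0.001]
ft_force: [1.0, -0.4, 3.7]
grip_width: 0.013
grip_force: 6.0
```

```bash
python3 - <<'E'
from h import *
from rig import robot, cam, workorder
for i in range(3): 
    o=robot.get_obs(); print(o["position"].round(4),o["grip_width"],o["grip_force"],o["ft_force"].round(1))
    cam.camera("top")
E
```

```text
[ 0.4412 -0.2483  0.1049] 0.013025796517301881 5.999827774940059 [ 1.  -0.4  3.7]
[ 0.4412 -0.2483  0.1049] 0.012633831948337738 5.999767128378153 [ 0.5 -0.5  5.6]
[ 0.4412 -0.2483  0.1049] 0.01277705230714539 5.9997207939159125 [0.9 0.7 6.6]
```

Emit:
nudge_tcp(rows=[[0.0003,-0.0046,-0.001,0.125],[0.0003,-0.0046,0,0.125],[0.0003,-0.0046,0,0.125],[0.0003,-0.0046,0,0.125],[0.0003,-0.0046,0,0.125],[0.0003,-0.0046,0,0.125],[0.0003,-0.0046,0,0.125],[0.0003,-0.0046,0,0.125],[0.0003,-0.0046,0,0.125],[0.0003,-0.0046,0,0.125],[0.0003,-0.0046,0,0.125],[0.0003,-0.0046,0,0.125],[0,-0.001,0,0],[0,0,0,0]])

```text
time: 4.52
position: [0.3956, -0.2716, 0.1049]
tool_rot: [0.777, 0.63, 0.0, -0.002]
ft_force: [2.1, 3.9, 3.2]
grip_width: 0.0128
grip_force: 6.0
```

```bash
python3 - <<'E'
from h import *
from rig import robot, cam, workorder
o=robot.get_obs(); p=R.from_euler("z",-case[2]).apply(o["position"]-[case[0],case[1],0]);print(p.round(4),"latch",-np.arctan2(p[1]+.082,p[0]+.080))
go([0.44,-.25,.12])
E
```

```text
[-0.0836 -0.1187  0.1049] latch 1.668342837847402
t 4.52 delta tool [0.0304 0.039  0.0036] tool y angle -0.208 q [-0.84  0.53  1.9   0.    0.72 -0.63] F [2.1 3.9 3.2]
```

Emit:
nudge_tcp(rows=[[0,0,0,0],[0,0,0,0],[0,0,0,0],[0,0,-0.04,0],[0,0,-0.04,0.12],[0,0,0,0.12],[0,0,0,0.12],[0,0,0,0.12],[0,0,0,0.12],[0,0,0,0.12],[0,0,0,0.12],[0,0,0,0.12],[0,0,0,0.12],[0,0,0,0.12],[0,0,0,0.12],[0,0,0,0.12],[0,0,0,0.04]], finger_gap=0.045)

```text
time: 5.93
position: [0.3965, -0.2738, 0.185]
tool_rot: [0.998, -0.061, 0.0, 0.0]
ft_force: [-0.6, -1.0, -0.2]
grip_width: 0.0448
grip_force: 0.0
```

```bash
python3 - <<'E'
from h import *
from rig import robot, cam, workorder
go(P(case,[-.045,0,.117])[0])
E
```

```text
t 5.93 delta tool [ 0.037  -0.1209  0.0866] tool y angle -1.694 q [-0.84  0.39  1.83 -0.    0.92  0.86] F [-0.6 -1.  -0.2]
```

Emit:
nudge_tcp(rows=[[0.0123,-0.0403,0,0],[0.0123,-0.0403,0,0],[0.0123,-0.0403,0,0],[0,0,0.04,0],[0,0,0.04,0],[0,0,0.0066,0],[0,0,0,0],[0,0,0,0]], finger_gap=0.045)

```text
time: 6.6
position: [0.4471, -0.1596, 0.0988]
tool_rot: [0.998, -0.06, -0.0, 0.0]
ft_force: [-0.3, -0.0, 0.4]
grip_width: 0.0449
grip_force: 0.0
```

Emit:
nudge_tcp(rows=[[0,0,0,0],[0,0,0,0],[0,0,0,0],[0,0,0,0],[0,0,0,0],[0,0,0,0]], finger_gap=0, grip_force=10)

```text
time: 7.1
position: [0.4472, -0.1581, 0.0992]
tool_rot: [0.998, -0.061, 0.001, -0.001]
ft_force: [0.8, 4.2, 4.7]
grip_width: 0.0167
grip_force: 10.0
```

```bash
python3 - <<'E'
from h import *
from rig import robot, cam, workorder
go(P(case,[-.045,0,.117])[0])
E
```

```text
t 7.1 delta tool [0.0009 0.0002 0.0009] tool y angle -1.692 q [-0.58  0.54  1.92  0.    0.69  1.11] F [0.8 4.2 4.7]
```

```bash
python3 - <<'E'
import numpy as np
a=np.arctan2(.037,.108); r=np.hypot(.108,.037)
t=np.linspace(0,1.74,13); x=-r*np.cos(a+t); z=r*np.sin(a+t)
print(np.c_[np.diff(x),-np.diff(z)].round(4).tolist())
E
```

```text
[[0.0065, -0.0152], [0.0086, -0.0141], [0.0106, -0.0127], [0.0123, -0.0111], [0.0138, -0.0092], [0.0149, -0.0071], [0.0158, -0.0049], [0.0163, -0.0025], [0.0165, -0.0001], [0.0164, 0.0023], [0.0159, 0.0046], [0.0151, 0.0068]]
```

Emit:
nudge_tcp(rows=[[0.0065,0,-0.0152,0],[0.0086,0,-0.0141,0],[0.0106,0,-0.0127,0],[0.0123,0,-0.0111,0],[0.0138,0,-0.0092,0],[0.0149,0,-0.0071,0],[0.0158,0,-0.0049,0],[0.0163,0,-0.0025,0],[0.0165,0,0,0],[0.0082,0,0.0011,0],[0.0082,0,0.0012,0],[0.008,0,0.0023,0],[0.008,0,0.0023,0],[0.0075,0,0.0034,0],[0.0075,0,0.0034,0],[0,0,0,0],[0,0,0,0],[0,0,0,0],[0,0,0,0],[0,0,0,0]])

```text
time: 8.77
position: [0.6099, -0.1782, 0.1628]
tool_rot: [0.998, -0.06, 0.002, 0.0]
ft_force: [2.7, 1.7, 5.5]
grip_width: 0.0167
grip_force: 10.0
```

```bash
python3 - <<'E'
from h import *
from rig import robot, cam, workorder
import cv2
o=robot.get_obs(); p=R.from_euler("z",-case[2]).apply(o["position"]-[case[0],case[1],0])+[0,0,.0187];print(p.round(4),"lid",np.arctan2(p[2]-.08,-(p[0]-.063))-.33)
go([0.44,-.25,.12])
t=cam.camera("top")["img"];s=cam.camera("side")["img"]
f=lambda i,x,y:cv2.resize(i[y:y+120,x:x+100],(400,480),interpolation=3)[:,:,::-1]
cv2.imwrite("pics/l.png",np.hstack([f(t,330,170),f(s,280,190)]))
E
```

```text
[ 0.1181 -0.0004  0.1815] lid 1.7381021584165404
t 8.77 delta tool [-0.1604  0.0915  0.0608] tool y angle -1.69 q [-0.46  0.61  1.47  0.    1.06  1.23] F [2.7 1.7 5.5]
```

View pics/l.png

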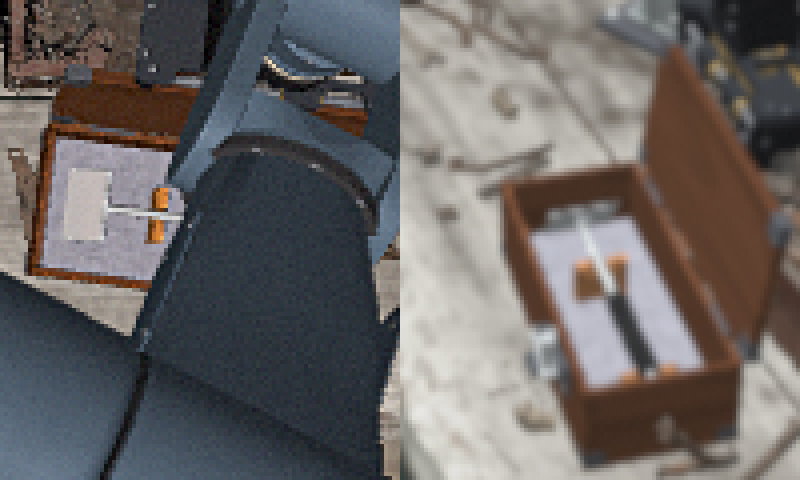

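The lid is open at 1.74 rad. In the left crop the mirror head is at about (87,205), tilted with q near 1, and the notched cradle holds the stem. I'll release the knob and back out upwards, then check the free bench areas.

Emit:
nudge_tcp(rows=[[0,0,0,0],[0,0,0,0],[0,0,0,0],[0,0,-0.02,0],[0,0,-0.04,0],[0,0,-0.04,0],[-0.02,-0.035,-0.015,0],[-0.02,-0.035,0,0],[-0.03,-0.015,0,0],[0,0,0,0]], finger_gap=0.05)

```text
time: 9.7
position: [0.5417, -0.0814, 0.2747]
tool_rot: [0.998, -0.058, -0.006, -0.002]
ft_force: [-0.3, 0.6, -0.5]
grip_width: 0.0503
grip_force: 0.0
```

```bash
python3 - <<'E'
from h import *
from rig import robot, cam, workorder
import cv2
go(P(case,[-.018,.0835,.13])[0])
f,cx,cy,o,q=K["top"]
def un(u,v,z=0.0):
    d=R.from_quat(q).apply([(u-cx)/f,(v-cy)/f,1]); return (np.array(o)+d*(z-o[2])/d[2])[:2].round(3)
for p in [(258,235),(298,235),(298,180),(330,265),(300,265),(303,210),(312,240),(258,170),(250,200)]: print(p,un(*p))
t=cam.camera("top")["img"];s=cam.camera("side")["img"]
f=lambda i,x,y,w,h:cv2.resize(i[y:y+h,x:x+w],(400,400*h//w),interpolation=3)[:,:,::-1]
a=f(t,330,190,100,75);b=f(s,300,210,80,60)
c=f(t,170,130,260,150*130//150)[:,:];c=cv2.resize(t[150:290,170:450],(800,400),interpolation=3)[:300,:,::-1]*1
cv2.imwrite("pics/m.png",np.vstack([np.hstack([a,b]),cv2.resize(t[170:280,170:450],(800,300),interpolation=3)[:,:,::-1]]))
E
```

```text
t 9.7 delta tool [-0.0551  0.0043  0.164 ] tool y angle -1.686 q [-0.35  0.37  1.56  0.    1.23  1.33] F [-0.3  0.6 -0.5]
(258, 235) [0.458 0.244]
(298, 235) [0.459 0.108]
(298, 180) [0.65  0.111]
(330, 265) [ 0.358 -0.003]
(300, 265) [0.357 0.099]
(303, 210) [0.545 0.092]
(312, 240) [0.442 0.059]
(258, 170) [0.683 0.25 ]
(250, 200) [0.578 0.275]
```

View pics/m.png

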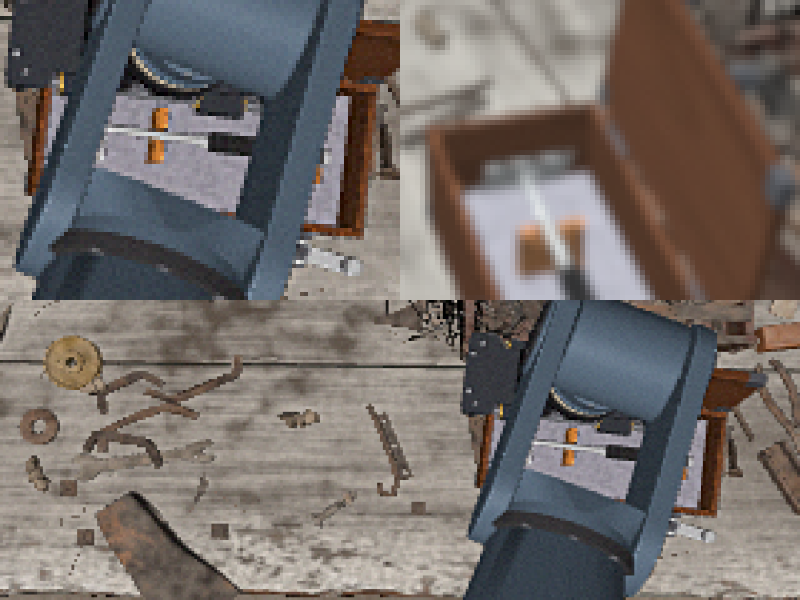

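The free strip of bench in front of the stand is at about x=0.60, y=0.05 to 0.28. The plan is to lift the mirror by the top edge of its head with the gripper parallel to the lid, lay it down there, then regrasp across the handle.

Emit:
nudge_tcp(rows=[[-0.0275,0.002,0.02,0],[-0.0275,0.002,0.035,0],[0,0,0.04,0],[0,0,0.04,0],[0,0,0.029,0],[0,0,0,0],[0,0,0,0]], finger_gap=0.05)

```text
time: 10.38
position: [0.4959, -0.0849, 0.1129]
tool_rot: [0.998, -0.06, -0.002, -0.0]
ft_force: [-0.2, 0.5, 0.2]
grip_width: 0.0499
grip_force: 0.0
```

```bash
python3 - <<'E'
from h import *
from rig import robot, cam, workorder
import cv2
go(P(case,[-.018,.0835,.083])[0])
s=cam.camera("side")["img"]
cv2.imwrite("pics/n.png",cv2.resize(s[190:280,290:390],(800,600),interpolation=3)[:,:,::-1])
E
```

```text
t 10.38 delta tool [-0.0117 -0.0047  0.0487] tool y angle -1.691 q [-0.39  0.54  1.83 -0.    0.77  1.3 ] F [-0.2  0.5  0.2]
```

View pics/n.png

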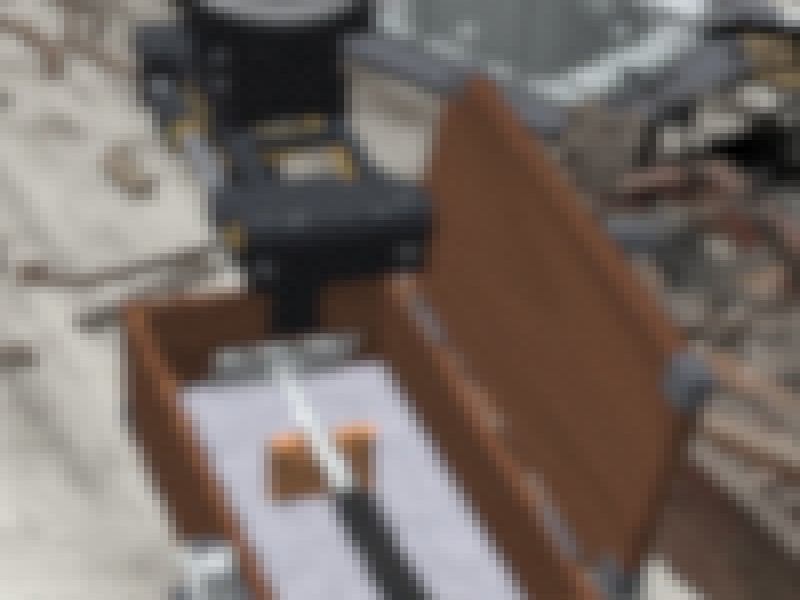

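The side view shows the finger above the head, with the head's top edge at about (288,335) in the crop, well inside the case walls. I'll descend onto it.

```bash
python3 -c "
from h import *
for y,z in((.08,.079),(.08,.07),(.075,.085),(.09,.075)): print(y,z,proj('side',P(case,[0,y,z])).round(1))"
```

```text
0.08 0.079 [[325.9 242.7]]
0.08 0.07 [[325.9 244.8]]
0.075 0.085 [[326.4 242.2]]
0.09 0.075 [[325.1 241.9]]
```

Emit:
nudge_tcp(rows=[[-0.0117,-0.003,0,0],[0,0,0.02,0],[0,0,0.02,0],[0,0,0.0087,0],[0,0,0,0],[0,0,0,0]], finger_gap=0.05, grip_force=12)

```text
time: 10.93
position: [0.4861, -0.0804, 0.0668]
tool_rot: [0.998, -0.06, 0.001, 0.0]
ft_force: [0.5, 0.6, 0.2]
grip_width: 0.0497
grip_force: 0.0
```

Emit:
nudge_tcp(rows=[[0,0,0,0],[0,0,0,0],[0,0,0,0],[0,0,0,0],[0,0,0,0],[0,0,0,0],[0,0,0,0]], finger_gap=0, grip_force=12)

```text
time: 11.52
position: [0.4847, -0.0796, 0.0657]
tool_rot: [0.998, -0.06, -0.0, -0.0]
ft_force: [0.7, 1.5, 0.1]
grip_width: 0.0113
grip_force: 0.6
```

```bash
python3 - <<'E'
from h import *
go(P(case,[-.018,.0835,.083])[0])
E
```

```text
t 11.52 delta tool [-0.     -0.0008  0.0014] tool y angle -1.69 q [-0.39  0.61  1.89  0.    0.63  1.3 ] F [0.7 1.5 0.1]
```

Emit:
nudge_tcp(rows=[[0,0,0,0],[0,0,0,0],[0,0,0,0]], finger_gap=0, grip_force=12)

```text
time: 11.77
position: [0.4847, -0.0796, 0.0655]
tool_rot: [0.998, -0.06, -0.0, -0.0]
ft_force: [-0.3, 0.5, 0.5]
grip_width: 0.0095
grip_force: 10.6
```

Emit:
nudge_tcp(rows=[[0,0,-0.003,0],[0,0,-0.006,0],[0,0,-0.01,0],[0,0,-0.01,0],[0,0,-0.01,0],[0,0,-0.01,0]])

```text
time: 12.27
position: [0.4851, -0.0799, 0.1161]
tool_rot: [0.998, -0.06, 0.001, 0.0]
ft_force: [0.1, -1.1, -2.2]
grip_width: 0.0102
grip_force: 12.1
```

```bash
python3 - <<'E'
from rig import robot, cam, workorder
import cv2
import numpy as np
t=cam.camera("top")["img"];s=cam.camera("side")["img"]
f=lambda i,x,y:cv2.resize(i[y:y+90,x:x+90],(400,400),interpolation=3)[:,:,::-1]
cv2.imwrite("pics/o.png",np.hstack([f(t,330,180),f(s,290,190)]))
E
```

```text
(no output)
```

View pics/o.png

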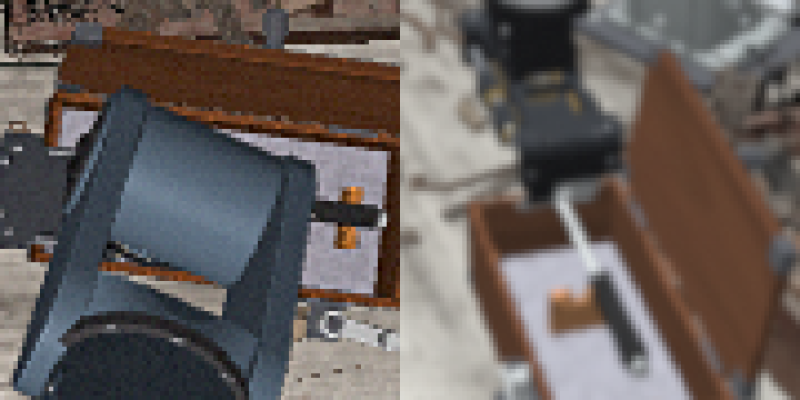

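The mirror is lifted by its head, with the butt at top pixel (416.2,227.9) and side pixel (344,272.2). I'll triangulate the butt to get the droop.

```bash
cat >> h.py <<'E'
def tri(a,b): # top px, side px
    return least_squares(lambda p:np.r_[proj("top",p)[0]-a,proj("side",p)[0]-b],[.5,0,.1]).x
E
python3 -c "
from h import *
p=tri((416.2,227.9),(344,272.2));print(p, R.from_euler('z',-case[2]).apply(p-[case[0],case[1],0]))"
```

```text
[ 0.48324888 -0.2712193   0.10726109] [ 0.00340812 -0.10780209  0.10726109]
```

Emit:
nudge_tcp(rows=[[0,0,-0.015,0],[0,0,-0.02,0],[0,0,-0.02,0],[0,0,-0.015,0],[0,0,0,0],[0,0,0,0],[0,0,0,0],[0,0,0,0]])

```text
time: 13.03
position: [0.4838, -0.0794, 0.1835]
tool_rot: [0.998, -0.06, -0.001, -0.0]
ft_force: [-0.8, -0.6, -0.4]
grip_width: 0.01
grip_force: 11.2
```

Emit:
nudge_tcp(rows=[[0,-0.01,0,0],[0,-0.02,0,0],[0,-0.025,0,0],[0,-0.025,0,0],[0,-0.025,0,0],[0,-0.025,0,0],[0,-0.025,0,0],[0,-0.025,0,0],[0,-0.025,0,0],[0,-0.025,0,0],[0,-0.025,0,0],[0,-0.025,0,0],[0.015,-0.02,0,0],[0.02,-0.003,0,0],[0.02,0,0,0],[0.015,0,0.01,0],[0.008,0,0.02,0],[0,0,0.025,0],[0,0,0.025,0],[0,0,0.02,0]])

```text
time: 14.7
position: [0.5968, 0.2123, 0.0816]
tool_rot: [0.998, -0.06, -0.002, 0.0]
ft_force: [0.3, 1.0, -1.9]
grip_width: 0.0103
grip_force: 12.1
```

```bash
python3 - <<'E'
from h import *
from rig import robot, cam, workorder
import cv2
go([.598,.213,.083-.034])
t=cam.camera("top")["img"];s=cam.camera("side")["img"]
f=lambda i,x,y:cv2.resize(i[y:y+90,x:x+90],(400,400),interpolation=3)[:,:,::-1]
cv2.imwrite("pics/p.png",np.hstack([f(t,245,150),f(s,310,150)]))
E
```

```text
t 14.7 delta tool [ 0.0012 -0.0008  0.0512] tool y angle -1.69 q [0.17 0.72 1.52 0.   0.91 1.86] F [ 0.3  1.  -1.9]
```

Emit:
nudge_tcp(rows=[[0,0,0.015,0],[0,0,0.012,0],[0,0,0.008,0],[0,0,0.005,0],[0,0,0,0],[0,0,0,0]])

```text
time: 15.3
position: [0.5985, 0.2119, 0.0449]
tool_rot: [0.998, -0.06, 0.0, 0.0]
ft_force: [0.2, -0.0, -1.3]
grip_width: 0.0098
grip_force: 11.1
```

Emit:
nudge_tcp(rows=[[0,0,0.004,0],[0,0,0,0],[0,0,0,0]])

```text
time: 15.55
position: [0.5985, 0.2118, 0.041]
tool_rot: [0.998, -0.06, 0.0, -0.0]
ft_force: [-0.1, 0.6, -1.0]
grip_width: 0.0092
grip_force: 10.9
```

Emit:
nudge_tcp(rows=[[0,0,0.004,0],[0,0,0,0],[0,0,0,0]])

```text
time: 15.8
position: [0.5982, 0.2117, 0.0365]
tool_rot: [0.998, -0.06, -0.0, 0.0]
ft_force: [0.3, 0.3, -0.8]
grip_width: 0.0092
grip_force: 10.7
```

Emit:
nudge_tcp(rows=[[0,0,0.004,0],[0,0,0,0],[0,0,0,0]])

```text
time: 16.05
position: [0.5986, 0.212, 0.0329]
tool_rot: [0.998, -0.06, 0.0, -0.0]
ft_force: [0.1, 0.5, 0.6]
grip_width: 0.0091
grip_force: 11.0
```

Emit:
nudge_tcp(rows=[[0,0,0.003,0],[0,0,0,0],[0,0,0,0]])

```text
time: 16.3
position: [0.5984, 0.2112, 0.0316]
tool_rot: [0.998, -0.059, 0.0, 0.001]
ft_force: [-3.4, -1.8, 11.8]
grip_width: 0.0089
grip_force: 13.8
```

```bash
python3 - <<'E'
from h import *
from rig import robot, cam, workorder
import cv2
t=cam.camera("top")["img"];s=cam.camera("side")["img"]
f=lambda i,x,y:cv2.resize(i[y:y+90,x:x+90],(400,400),interpolation=3)[:,:,::-1]
cv2.imwrite("pics/q.png",np.hstack([f(t,245,150),f(s,310,160)]))
print(proj("side",[[.6,.07,.01],[.617,.214,.02]]),proj("top",[[.6,.07,.01],[.617,.214,.02]]))
E
```

```text
[[333.51615062 228.34887484]
 [323.37969447 206.6955956 ]] [[309.50424375 193.96956546]
 [267.38923529 188.16926664]]
```

View pics/q.png

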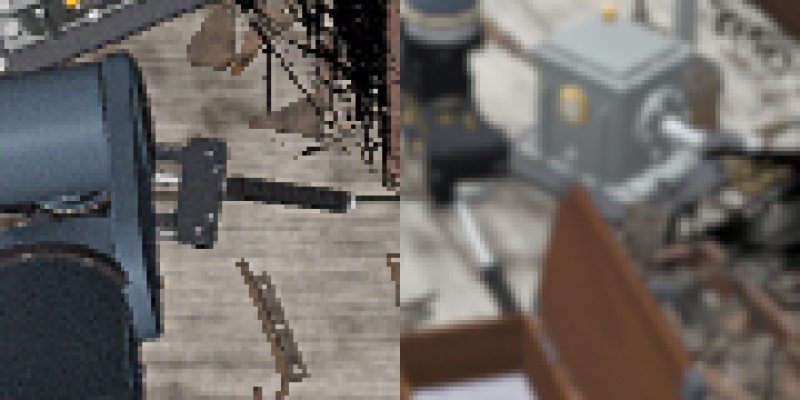

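The force shows the mirror resting on the bench, with the handle from (296,192) to (325,195) in the top image. I'll release it, turn a quarter, and go over the handle.

Emit:
nudge_tcp(rows=[[0,0,-0.002,0],[0,0,0,0],[0,0,0,0],[0,0,0,0],[0,0,-0.02,0],[0,0,-0.04,0],[0,0,-0.04,0],[0,0.035,0,-0.125],[0,0.035,0,-0.125],[0,0,0,-0.125],[0,0,0,-0.125],[0,0,0,-0.125],[0,0,0,-0.125],[0,0,0,-0.125],[0,0,0,-0.125],[0,0,0,-0.125],[0,0,0,-0.125],[0,0,0,-0.125],[0,0,0,-0.125],[0,0,0,-0.07]], finger_gap=0.04)

```text
time: 18.07
position: [0.5942, 0.142, 0.131]
tool_rot: [0.746, 0.665, -0.0, -0.0]
ft_force: [0.0, -0.1, -0.8]
grip_width: 0.0398
grip_force: 0.0
```

```bash
python3 - <<'E'
from h import *
go([.6,.07,.06])
E
```

```text
t 18.07 delta tool [-0.0709  0.0141  0.0898] tool y angle -0.115 q [ 0.05  0.62  1.55 -0.    0.97  0.17] F [ 0.  -0.1 -0.8]
```

Emit:
nudge_tcp(rows=[[-0.035,0.007,0,0],[-0.036,0.007,0,0],[0,0,0.04,0],[0,0,0.04,0],[0,0,0.025,0],[0,0,0.017,0],[0,0,0,0],[0,0,0,0]], finger_gap=0.04)

```text
time: 18.73
position: [0.599, 0.0699, 0.0085]
tool_rot: [0.748, 0.663, -0.001, -0.001]
ft_force: [-0.4, 0.5, 1.3]
grip_width: 0.04
grip_force: 0.0
```

```bash
python3 - <<'E'
from h import *
go([.6,.07,.0237])
E
```

```text
t 18.73 delta tool [0.0002 0.0009 0.0035] tool y angle -0.12 q [-0.07  0.8   1.62 -0.    0.72  0.05] F [-0.4  0.5  1.3]
```

Emit:
nudge_tcp(rows=[[0,0,0.002,0],[0,0,0,0],[0,0,0,0],[0,0,0,0],[0,0,0,0],[0,0,0,0],[0,0,0,0]], finger_gap=0, grip_force=25)

```text
time: 19.32
position: [0.6009, 0.0698, 0.0088]
tool_rot: [0.748, 0.663, 0.001, 0.001]
ft_force: [-0.0, -0.1, 5.7]
grip_width: 0.0155
grip_force: 25.0
```

Emit:
nudge_tcp(rows=[[0,0,-0.005,0],[0,0,-0.01,0],[0,0,-0.02,0],[0,0,-0.03,0],[0,0,-0.03,0],[0,0,-0.02,0],[0,0,0,0],[0,0,0,0],[0,0,0,0]])

```text
time: 20.07
position: [0.5984, 0.0699, 0.1218]
tool_rot: [0.748, 0.663, -0.001, -0.001]
ft_force: [0.5, 0.3, -2.2]
grip_width: 0.0157
grip_force: 25.0
```

```bash
python3 - <<'E'
from h import *
from rig import robot, cam, workorder
import cv2
o=robot.get_obs();r=R.from_quat(o["tool_rot"]); g=o["position"]-r.apply([0,0,.0187])
# expected level mirror with origin at grasp
print("g",g,o["grip_width"]); 
for L in(-.052,.048,.145): p=g+np.array([np.cos(1.451),np.sin(1.451),0])*L; print(L,proj("top",p),proj("side",p))
t=cam.camera("top")["img"];s=cam.camera("side")["img"]
f=lambda i,x,y:cv2.resize(i[y:y+60,x:x+60],(400,400),interpolation=3)[:,:,::-1]
cv2.imwrite("pics/r.png",np.hstack([f(t,255,155),f(s,300,165)]))
E
```

```text
g [0.59849904 0.06994471 0.14048666] 0.015690259677614532
-0.052 [[325.97713805 191.87462945]] [[338.08480927 207.17324225]]
0.048 [[294.11096413 187.65925959]] [[330.23323737 193.45069461]]
0.145 [[263.142788   183.56268004]] [[323.3678004  181.45165962]]
```

Emit:
nudge_tcp(rows=[[-0.001,-0.02,0,0],[-0.001,-0.03,0,0],[-0.001,-0.03,0,0],[-0.001,-0.03,0,0],[0,-0.03,0,0],[0,-0.022,0,0],[0,0,0,0.06],[0,0,0,0.12],[0,0,0,0.12],[0,0,0,0.12],[0,0,0,0.12],[0,0,0,0.12],[0,0,0,0.12],[0,0,0,0.12],[0,0,0,0.1],[0,0,0,0.036],[0,0,0,0],[0,0,0,0],[0,0,0,0],[0,0,0,0]])

```text
time: 21.83
position: [0.4382, 0.0853, 0.1223]
tool_rot: [0.979, 0.206, -0.0, -0.0]
ft_force: [0.3, -0.3, -1.8]
grip_width: 0.0156
grip_force: 25.0
```

```bash
python3 - <<'E'
from h import *
from rig import robot, cam, workorder
import cv2
o=robot.get_obs();r=R.from_quat(o["tool_rot"]); x=r.apply([1,0,0]);print("heading",np.arctan2(x[1],x[0]),o["position"],o["ft_force"])
p=o["position"]+[0,0,.003]+np.outer([-.052,.048,.145],x); a=proj("top",p).round(1);b=proj("side",p).round(1);print(a.tolist(),b.tolist())
t=cam.camera("top")["img"];s=cam.camera("side")["img"]; cv2.imwrite("pics/t1.png",t[:,:,::-1]);cv2.imwrite("pics/s1.png",s[:,:,::-1])
def f(i,c):
    u,v=(c-[25,25]).astype(int);print("origin",u,v); o=cv2.resize(i[v:v+50,u:u+50],(400,400),interpolation=cv2.INTER_CUBIC)[:,:,::-1].copy()
    for k in range(0,400,40): cv2.line(o,(k,0),(k,5),(0,0,255),1);cv2.line(o,(0,k),(5,k),(0,0,255),1)
    return o
cv2.imwrite("pics/u.png",np.hstack([f(t,a[2]),f(s,b[2])]))
E
```

```text
heading 0.4154231327046578 [0.43821866 0.08531182 0.12229698] [ 0.26242488 -0.31803552 -1.75374299]
[[310.4, 257.0], [297.8, 227.2], [285.8, 198.7]] [[280.9, 215.7], [301.3, 204.9], [319.5, 195.3]]
origin 260 173
origin 294 170
```

View pics/u.png

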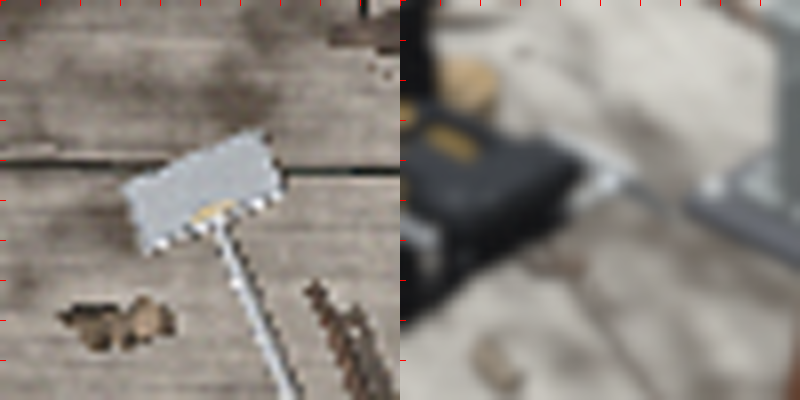

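The top crop shows the plate's four corners at about (265,130), (285,182), (148,253) and (123,190). The side crop shows part of its edge. I'll fit the face pose from these.

```bash
cat > ff.py <<'E'
from h import *
T=np.array([(265,130),(285,182),(148,253),(123,190)])/8+[259.94,172.94]
S=np.array([(230,163),(145,135),(265,215)])/8+[293.94,169.94]
tcp=np.array([.43822,.08531,.1223])
def axes(e,psi,ro):
    rot=R.from_euler("ZYX",[psi,-e,ro])  # x=normal
    return rot.apply(np.eye(3))
def cor(p):
    n,y,u=axes(*p[3:6]); c=np.array(p[:3])
    # far-right(bottom), near-right(top), near-left(top), far-left(bottom)
    return np.array([c-y*.03-u*.026,c-y*.03+u*.026,c+y*.03+u*.026,c+y*.03-u*.026])
def model(p):return cor(p)
def g(p,w=.4):
    C=cor(p); n=axes(*p[3:6])[0]
    sw=p[:3]-.009*n; h=np.array([np.cos(.4154),np.sin(.4154),0])
    d=sw-tcp; 
    return np.r_[(proj("top",C)-T).ravel(),w*(proj("side",C[[1,2,0]])-S).ravel(),(p[5])/.05,(p[4]-.4154)/.06,(d@h-.145)/.006,(d@[-h[1],h[0],0])/.005,(d[2]-.013)/.008]
for w in(0,.4):
    r=least_squares(g,[.57,.14,.13,.6,.41,0],args=(w,),loss="soft_l1"); p=r.x
    Jc=np.linalg.inv(r.jac.T@r.jac)**.5 if 0 else np.sqrt(np.diag(np.linalg.inv(r.jac.T@r.jac)))
    print(p.round(4),"sd",Jc.round(4)); print(g(p,w).round(1)); print("rel tcp",(p[:3]-tcp).round(4))
n=axes(*p[3:6])[0]
# choose target: face on line of sight at d so that the normal meets the bisector
def tgt(q):
    f=np.array([-.025-.423*q[0]+q[1]*.906,q[3],.281-.906*q[0]-q[1]*.423]); nn=R.from_euler("z",-stand[2]+q[2]).apply(n)
    b=np.array([-.009,0,.164])-f; return f,b-nn*(b@nn)
s=least_squares(lambda q:np.r_[tgt(q)[1]*1000,q[1]*200,q[2]*20,q[3]*500],[.2,0,0,0]); f,m=tgt(s.x); print("d,offx,turn,offy",s.x.round(4),"miss",m.round(4),"face in stand",f.round(4))
print("turn about world z",s.x[2]); rel=R.from_euler("z",s.x[2]).apply(p[:3]-tcp)
W=P(stand,f)[0]; print("face world",W.round(4),"TCP target",(W-rel).round(4))
np.save("tcp.npy",W-rel); go(W-rel,True)
E
python3 ff.py
```

```text
[0.5765 0.1439 0.1397 0.6028 0.4339 0.0015] sd [0.0018 0.0017 0.0079 0.0719 0.0436 0.0415]
[-0.3 -0.1  0.5  0.4 -0.5 -0.5  0.   0.1  0.   0.   0.  -0.   0.   0.
  0.   0.3 -0.4 -0.5 -0.1]
rel tcp [0.1383 0.0586 0.0174]
[ 0.5761  0.144   0.1405  0.6096  0.4345 -0.0021] sd [0.0017 0.0017 0.0054 0.0695 0.0434 0.0412]
[-0.4 -0.1  0.4  0.5 -0.5 -0.3 -0.1  0.2  0.5  0.2  0.1 -0.5  0.8  0.3
 -0.   0.3 -0.4 -0.4  0. ]
rel tcp [0.1379 0.0586 0.0182]
d,offx,turn,offy [ 0.2099  0.     -0.0167 -0.0003] miss [ 0.     -0.0001 -0.    ] face in stand [-0.1138 -0.0003  0.0908]
turn about world z -0.016749057886293262
face world [0.6264 0.1681 0.0908] TCP target [0.4876 0.1118 0.0726]
t 21.93 delta tool [ 0.0557 -0.0044  0.0499] tool y angle -1.156 q [-0.06  0.47  1.97  0.    0.71  1.1 ] F [-0.2 -0.2 -0.9]
```

The tilt is 0.61 ± 0.07, which uses up over half the margin. I'll turn the head where the side camera sees it in profile and measure it by image difference.

Emit:
nudge_tcp(rows=[[-0.02,0,-0.02,0],[-0.01,0,-0.02,0],[0,0,0,0.1],[0,0,0,0.12],[0,0,0,0.12],[0,0,0,0.12],[0,0,0,0.12],[0,0,0,0.12],[0,0,0,0.1],[0,0,0,0],[0,0,0,0],[0,0,0,0],[0,0,0,0]])

```text
time: 23.02
position: [0.411, 0.0732, 0.1627]
tool_rot: [0.982, -0.191, -0.0, 0.0]
ft_force: [-0.4, -0.0, -1.1]
grip_width: 0.0163
grip_force: 25.0
```

```bash
cat > ms.py <<'E'
from h import *
from rig import robot, cam, workorder
import cv2
o=robot.get_obs();r=R.from_quat(o["tool_rot"]);x=r.apply([1,0,0]);h=np.arctan2(x[1],x[0]);print(repr(o["position"]),h,o["time"])
p=R.from_euler("z",h-.4154).apply([.1379,.0586,.0182]); F=o["position"]+R.from_euler("z",h-.4154).apply([.1379,.0586,.0182])
for n,b in(("top","t1"),("side","s1")):
    i=cam.camera(n)["img"][:,:,::-1].copy(); cv2.imwrite(f"pics/{b[0]}2.png",i)
    d=cv2.absdiff(i,cv2.imread(f"pics/{b}.png")).max(2); c=proj(n,F)[0].round().astype(int); print(n,c)
    w=d[c[1]-14:c[1]+15,c[0]-14:c[0]+15]; g=i[c[1]-14:c[1]+15,c[0]-14:c[0]+15].astype(int)
    sat=g.max(2)-g.min(2); 
    for y in range(29): print("".join("#" if w[y,k]>25 else ("+" if w[y,k]>12 else ".") for k in range(29))," "," ".join("%3d"%g[y,k].mean() for k in range(0,29)))
E
python3 ms.py
```

```text
array([0.41100412, 0.07320442, 0.16265504]) -0.3836746958835518 23.0167
top [327 205]
.............................   156 160 148 147 154 145 136 132 126 122 129 143 143 149 145 148 153 148  28  93  45  59  30  35  49  34  31  32  48
.............................   172 172 168 164 164 162 156 150 137 134 137 148 153 149 145 151 154 157 151  90  91 140  87 104 113 123 130 136 137
.............................   133 131 127 124 128 124 120 118 114 125 174 170 164 160 168 165 171 166 171 177 167  87 144 138 127 133 142 151 160
.............................    30  30  31  31  28  32  27  31  28  26  26  27  31  32  27  32  29  26  31  32  33  33  31  32  34  18  21  22  16
.......++....................   169 171 171 164 157 151 127 119 116 115 113 119 115 115 121 128 124 127 121 120 108 109 111 117 111 108 108 115 118
.......##+++.................   158 165 165 163 166 155 144 129 227 167 130 135 141 145 153 156 157 157 146 147 134 119 124 13
[... 7032 characters left out ...]
 166 151 132 124 135 149 158 164 166 162 155 148 143 145 152 160 168 176 174 167 161 159 158 158 157 153 144
.............................   160 166 168 162 148 133 134 149 163 169 170 166 159 150 142 141 147 158 169 177 177 172 166 162 160 160 161 159 148
.............................   147 152 157 160 156 145 134 140 159 168 169 167 161 152 142 137 140 150 161 170 177 177 173 168 164 161 162 160 150
.............................   137 136 140 147 152 150 136 131 148 162 167 167 162 154 144 135 135 143 155 167 178 183 181 175 167 163 162 160 148
.............................   133 127 128 135 144 146 139 130 136 150 159 163 162 155 146 138 135 140 152 166 178 185 185 179 170 163 161 157 141
```

```bash
cat > ff2.py <<'E'
from h import *
T1=np.array([(265,130),(285,182),(148,253),(123,190)])/8+[259.94,172.94]
T2=np.array([(24.6,12),(22.3,19.8),(4.8,12.2),(7.6,4.8)])+[313,191]
S2=np.array([(18.6,22.3),(8.4,15.2),(9,5.3),(19.3,17)])[[0,1,2,3]]+[314,186]
V=[(np.array([.43822,.08531,.1223]),.4154),(np.array([.411,.0732,.16265]),-.3837)]
def ax(p,h): return R.from_euler("ZYX",[h+p[4],-p[3],p[5]]).apply(np.eye(3))
def cor(p,v):
    t,h=v; c=t+R.from_euler("z",h).apply(p[:3]); n,y,u=ax(p,h)
    return np.array([c-y*.03-u*.026,c-y*.03+u*.026,c+y*.03+u*.026,c+y*.03-u*.026])
def g(p,ws=.7):
    b=p[6:].reshape(2,2) # common per-camera image bias (calibration)
    n=R.from_euler("ZYX",[p[4],-p[3],p[5]]).apply([1,0,0]); sw=p[:3]-.009*n
    return np.r_[(proj("top",cor(p,V[0]))+b[0]-T1).ravel(),(proj("top",cor(p,V[1]))+b[0]-T2).ravel(),ws*(proj("side",cor(p,V[1]))+b[1]-S2).ravel(),p[5]/.05,p[4]/.05,(sw[0]-.145)/.006,sw[1]/.003,(sw[2]-.013)/.008,p[6:]/.7]
for ws in(.01,.7):
    r=least_squares(g,[.15,0,.02,.6,0,0,0,0,0,0],args=(ws,),loss="soft_l1");p=r.x
    print(p.round(4),"sd",np.sqrt(np.diag(np.linalg.inv(r.jac.T@r.jac))).round(4)[:6]); print(g(p,ws).round(1).tolist())
def tgt(q):
    f=np.array([-.025-.423*q[0]+q[1]*.906,q[3],.281-.906*q[0]-q[1]*.423]); nn=ax(p,q[2])[0]
    b=np.array([-.009,0,.164])-f; return f,b-nn*(b@nn)
s=least_squares(lambda q:np.r_[tgt(q)[1]*1000,q[1]*200,q[2]*20,q[3]*500],[.2,0,0,0]).x; f,m=tgt(s)
h=stand[2]+s[2]; W=P(stand,f)[0]; tcp=W-R.from_euler("z",h).apply(p[:3])
print("d,offx,turn,offy",s.round(4),"miss",m.round(4),"face",f.round(4),"TCP target",tcp.round(4),"tool y angle",h-np.pi/2)
go(tcp,True)
E
python3 ff2.py
```

```text
[ 1.522e-01  2.000e-04  1.560e-02  5.876e-01  6.900e-03  5.900e-03
  7.594e-01 -1.112e-01 -1.000e-04  0.000e+00] sd [0.0022 0.002  0.0082 0.0528 0.0347 0.0377]
[-0.4, -0.3, 0.2, -0.0, -0.8, -1.0, -0.1, -0.2, 0.7, 0.4, 0.4, 0.4, -0.9, 0.4, -0.5, 0.3, -0.0, 0.0, 0.0, -0.0, 0.0, -0.0, -0.0, -0.0, 0.1, 0.1, -0.0, 0.0, -0.3, 1.1, -0.2, -0.0, 0.0]
[ 1.520e-01  1.000e-04  1.450e-02  6.158e-01  6.200e-03  1.000e-03
  7.362e-01 -1.813e-01 -1.366e-01  5.010e-02] sd [0.0019 0.0019 0.0044 0.0512 0.034  0.0364]
[-0.4, -0.4, 0.3, 0.3, -0.7, -0.8, -0.1, -0.4, 0.7, 0.3, 0.2, 0.6, -1.1, 0.6, -0.4, 0.2, -0.1, 1.7, 1.1, -0.5, 0.5, 0.2, -1.0, -1.0, 0.0, 0.1, -0.1, 0.0, -0.5, 1.1, -0.3, -0.2, 0.1]
d,offx,turn,offy [ 2.115e-01  0.000e+00 -5.200e-03 -1.000e-04] miss [ 0. -0. -0.] face [-1.145e-01 -1.000e-04  8.940e-02] TCP target [0.4864 0.1074 0.0748] tool y angle -1.1613136696202795
t 23.12 delta tool [ 0.057  -0.0599  0.0878] tool y angle -1.955 q [-0.09  0.36  2.   -0.    0.79  1.86] F [ 0.1  0.7 -1.9]
```

Emit:
nudge_tcp(rows=[[0,0,0,-0.1],[0,0,0,-0.12],[0,0,0,-0.12],[0,0,0,-0.12],[0,0,0,-0.12],[0,0,0,-0.12],[0,0,0,-0.09],[0,0,0.02,-0.004],[0,0,0.025,0],[0,0,0.025,0],[0.01,0,0.015,0],[0.02,0,0.003,0],[0.02,0,0,0],[0.02,-0.001,0,0],[0.012,0,0,0],[0,0,0,0],[0,0,0,0],[0,0,0,0],[0,0,0,0]])

```text
time: 24.7
position: [0.4842, 0.1065, 0.0745]
tool_rot: [0.979, 0.203, -0.001, -0.0]
ft_force: [0.1, -0.1, -0.8]
grip_width: 0.0159
grip_force: 25.0
```

```bash
python3 - <<'E'
from h import *
go([.4864,.1074,.0748],True)
E
```

```text
t 24.7 delta tool [ 0.0024  0.     -0.0003] tool y angle -1.162 q [-0.01  0.6   1.88 -0.    0.67  1.15] F [ 0.1 -0.1 -0.8]
```

Emit:
nudge_tcp(rows=[[0.002,0,0,0],[0,0,0,0],[0,0,0,0],[0,0,0,0],[0,0,0,0],[0,0,0,0],[0,0,0,0],[0,0,0,0]])

```text
time: 25.37
position: [0.4877, 0.1075, 0.0746]
tool_rot: [0.979, 0.203, -0.0, 0.0]
ft_force: [-0.1, 0.2, -1.1]
grip_width: 0.0159
grip_force: 25.0
```

```bash
python3 - <<'E'
from h import *
from rig import robot, cam, workorder
go([.4864,.1074,.0748],True)
print(workorder.hand_in())
E
```

```text
t 25.37 delta tool [-0.0012 -0.0004 -0.0002] tool y angle -1.162 q [-0.01  0.6   1.87 -0.    0.67  1.15] F [-0.1  0.2 -1.1]
the job is handed in; nothing more can be done
None
```

I handed the job in at 25.4 s: latch swung clear, lid resting back, and the mirror held about 211 mm from the lens and aimed at the sight glass by my measured tilt; no verdict came back, and I took no picture at the final pose.

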